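# Unbolt the tool chest lid past its safety catch

## Task

The lid of the steel tool chest is locked by a slide bolt with a spring safety catch. With one fingertip press the long catch bar right down and keep it down while another fingertip pushes the bolt's upright tab all the way back out of the lid's keeper to its stop; then let go so that the bar springs up and locks the bolt open. Leave the lid shut and the drill, bracket, screw jar and bit case where they are.

Things in the scene. Friction and masses are not known exactly. Their poses are not given: they have to be found in the camera images.
- chest: Blue steel tool chest, 320 (x) by 420 (y) mm, 140 mm high, fixed on the bench at a varying place and turn. Origin: centre of its underside. Top: the +y half is a fixed deck, the -y half the hinged lid, flush with it. On the deck at the seam is a steel slide bolt, its rod along the chest's y: shut towards -y, drawn towards +y. The catch bar lies on the rod's -x side, parallel to it.
- bolt_tab (a point): Middle of the top edge of the bolt's upright finger tab, a steel plate on the rod 22 mm wide (x), 10 mm thick (y), top 63 mm above the deck. Axes as the chest's; moves with the bolt. Shut, it is at chest x +28, y +42 mm. A lug 8 mm thick, 31 to 37 mm above the deck, reaches from it 28 mm towards the bar. The rod and its guide blocks stay below 26 mm above the deck.
- catch_bar (a point): Centre of the upper face of the spring catch's push bar, a flat steel bar 28 mm wide (x), 100 mm long (y), 40 mm above the deck when up, 30 mm fully down; at chest x -31, y +58 mm, its centre line 59 mm from the tab's. Axes as the chest's. Two teeth on its inner side block the lug: one holds the bolt shut, the other stops it part-way and, once passed, holds it open.
- keeper (a point): Top of the lid's keeper, a steel arch 38 mm wide (x), 14 mm long (y) and 27 mm high on the lid, beside the seam, into which the rod's end is shot.
- bolt (a joint): Travel of the bolt towards the chest's +y, m: 0 to 0.003 shut (the play against the catch), 0.050 fully drawn against its stop. Friction about 2.5 N, no spring. The lug is past the second tooth from 0.044 on.
- catch (a joint): Downward travel of the catch bar, m: 0 up, 0.010 fully down; sprung up, about 3 N at first and 6 N fully down. The teeth clear the bolt's lug from 0.005 down.
- lid (a joint): Opening of the chest's lid, rad: 0 shut. To be left shut.
- drill: Yellow and black cordless drill standing on its battery on the bench beside the lid end of the chest, about 190 mm long, 76 mm wide and 218 mm high; origin: centre of the battery's underside. Leave alone.
- bracket: Black bent-bar bracket lying on the bench at the deck end of the chest, about 200 by 145 mm, bar 12 mm thick; origin: its middle, on the bench. Leave alone.
- screw_jar: Pale plastic jar with a steel cap, 48 mm across, 62 mm high, standing on the deck's far corner; origin: centre of its underside. Leave alone.
- bit_case: Black bit case 56 by 90 mm, 26 mm high, lying on the deck's near corner; origin: centre of its underside. Leave alone.

How it is judged:
By the outcome, as a careful person would: the job done as asked, in the order asked, and still so for the second after the job is handed in, with the robot touching nothing.
It also fails if it takes over 54 s, if anything falls off the work surface, if the arm or the gripper's body presses on something with over 40 N, if the wrist force passes 120 N, or if a joint passes its speed limit or range.

## Robot

A 6-joint arm with a two-finger parallel gripper is mounted at the origin on the work surface. World frame = base frame: x ahead of the robot, y to its left, z up, the work surface at z = 0. Lengths are in m, angles in degrees, forces in N, time in s.
With the tool pointing down it reaches from about 0.325 to 1 m from the base axis. Payload 5.1 kg.
Tool frame: the origin (TCP) lies between the finger pads; the fingertips stand 25 mm ahead of it and the grasp point (between the pads) lies 6 mm ahead of it; z points along the fingers, y is the line along which they close (so a half turn about z gives the same grasp; the last joint's range is limited). The gripper opens to 85 mm and grips with 20 to 120 N. Pads are 22 mm wide; open, the fingers measure 114 mm over their backs; the gripper's body (76 mm by 85 mm) begins 54 mm behind the grasp point. The pads swing forward as they close: fully open they stand 13 mm farther back than shut.
Start: joints at [64.366, 7.093, 94.555, -0, 78.352, -4.733], TCP at [0.232, 0.607, 0.256] pointing down, gripper open.
Joint ranges: [-149.61, 149.61], [-58.7, 133.49], [1.44, 155.28], [-77.14, 257.14], [18.33, 153.61], [-166.67, 166.67]. Speed limits (degrees/s): [147.25, 147.25, 180, 180, 180, 180].

## Interface

Orientations are given as a 3x3 rotation matrix whose columns are the frame's x, y, z axes.
In Python, from plant import ctrl gives the robot as it stands. The module is installed in compiled form; this text tells all that it offers.
- The arm moves only by the tool servo_tool, never from a script. Its argument "series" is a list of rows, each an object of numbers: "grip": the opening, from 0 (shut) to 1 (fully open); "dx", "dy", "dz": the shift along the tool's x, y, z in cm; "rx", "ry", "rz": the turn, a rotation vector about the tool's x, y, z in degrees. In form: [{"grip": .., "dx": .., "dy": .., "dz": .., "rx": .., "ry": .., "rz": ..}, ...]. A call has 1 to 12 rows; each row is the pose to reach, as a shift and turn from the pose commanded when the call began, along the tool's axes at that moment; what a row does not reach only later rows make up. A row lasts 1/12 s, in which the tool goes at most 41.7 mm and 7.16 degrees, less where a joint would pass 70% of its speed; a pose out of reach is approached as far as the arm can. A call with a gripper value outside its range is refused whole. The fingers move at their own pace and stop on an object; "grip_force" is the grip in N (left out, the last holds). Time passes only in rows, so rows that repeat a pose let the fingers close. It gives the time, the measured TCP pose, the force, the opening and the grip force at its end, in the units of the state.
- ctrl.get_state(): the state, without advancing time (a new reading comes with each control period).
- ctrl.grab_frame(name): name is "side" or "top"; returns the picture (480x640x3 uint8, red, green, blue); there is no depth.
- ctrl.camera_info(name): a dict with "intrinsics" (3x3 intrinsics, pixels), "R" (3x3) and "t" (3): a world point X has camera coordinates R X + t. Camera axes: x right, y down, z forward; pixel columns grow to the right and rows downward; lengths in m; the calibration is good to about 2 mm. A picture is of the moment at which its call begins. camera_info takes no time and is no camera call.
- ctrl.job_done(): hands the job in; it is judged then, once.
The state is a dict: "time_s": time; "q": joint angles; "joint_velocities": joint speeds; "joint_efforts": joint torques, N m; "tcp_pos": TCP position; "tool_rot": TCP orientation; "contact_force": force on the tool from outside, world axes, zero at the start; "torque": the same for the moment, N m; "width": finger opening in m; "finger_force": force on a finger pad.
Only numpy, scipy, OpenCV 4.12 (cv2) and the standard library are available. Lean on these libraries where they do the work, as an engineer would, in place of code of your own. Each camera call takes 0.05 s, during which the arm holds its last target. There are 200 camera calls.

## Working session

There is one attempt and no reset: what is moved stays moved. The work goes in short steps, Python scripts to look and compute and a tool call to move; the robot and the scene stay as the last step left them, time stands still between calls to the robot, and variables do not carry over. Pictures are saved under pics/ and viewed, at most 10 in all, crops included, and the job is handed in when it is done.

Besides the shell and the picture viewer there is one more tool, called after ">>>" by a JSON object that holds its "name" and its "arguments", one argument or row to a line. servo_tool: Moves the arm, as the interface text tells. Its arguments: {"type":"object","properties":{"series":{"type":"array"},"grip_force":{"type":"number"}},"required":["series"]}

```bash
mkdir -p pics
python3 - <<'E'
from plant import ctrl
import cv2,numpy as np
for n in("side","top"):
    cv2.imwrite(f"pics/{n}0.png",ctrl.grab_frame(n)[:,:,::-1])
    c=ctrl.camera_info(n);print(n,c["intrinsics"],c["R"],c["t"])
s=ctrl.get_state();print(s["tool_rot"],s["tcp_pos"],s["width"],s["time_s"])
E
```

```text
side [[624.66842197   0.         326.8479072 ]
 [  0.         624.66842197 240.42772173]
 [  0.           0.           1.        ]] [[ 0.7000941  -0.71365781  0.02368074]
 [-0.33003346 -0.3528138  -0.87555716]
 [ 0.63320309  0.60515697 -0.48253382]] [-0.38328223  0.33753219  1.12841784]
top [[501.2948862    0.         326.22255636]
 [  0.         501.2948862  232.15846463]
 [  0.           0.           1.        ]] [[-0.0092385  -0.9998642   0.01364639]
 [-0.98828613  0.00705085 -0.15244939]
 [ 0.15233247 -0.01489494 -0.98821706]] [0.02078512 0.55904636 1.12382964]
[[-9.34204054e-01  3.56738082e-01 -8.51831824e-04]
 [ 3.56739052e-01  9.34202490e-01 -1.71915824e-03]
 [ 1.82494198e-04 -1.90992628e-03 -9.99998159e-01]] [0.23168947 0.60676044 0.2551539 ] 0.08531749578333889 0.1
```

View pics/side0.png

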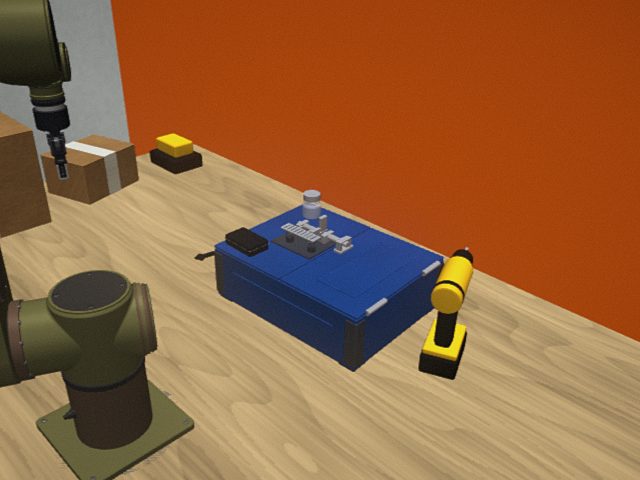

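View pics/top0.png

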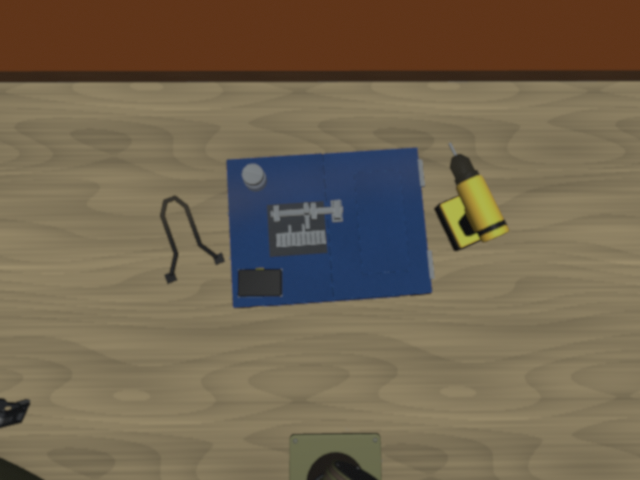

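The side view shows the chest at the middle with the bolt near (315,235). In the top view, the chest's +y points left, the tab/bolt is near (308,211) and the bar is near (301,239). I'll zoom in on both.

Run:
```python
import cv2
a=cv2.imread("pics/top0.png")[140:310,220:440];b=cv2.imread("pics/side0.png")[180:270,260:370]
a=cv2.resize(a[50:125,35:135],None,fx=7,fy=7,interpolation=cv2.INTER_CUBIC)
b=cv2.resize(b,None,fx=6,fy=6,interpolation=cv2.INTER_CUBIC)
cv2.imwrite("pics/tc.png",a);cv2.imwrite("pics/sc.png",b)
```

```text
(no output)
```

View pics/tc.png

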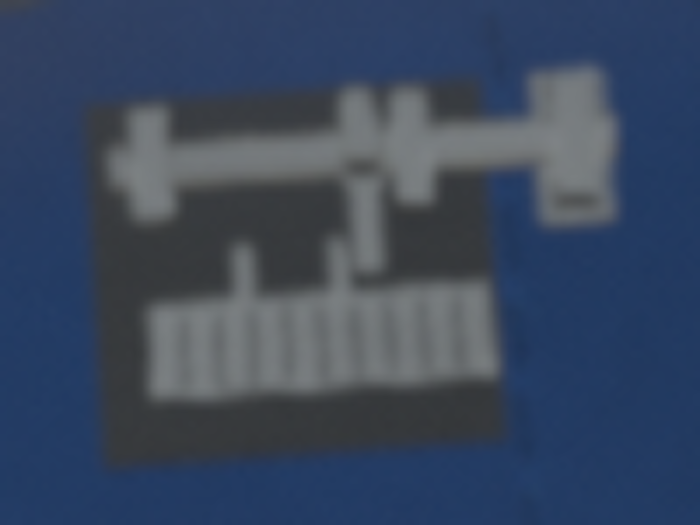

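View pics/sc.png

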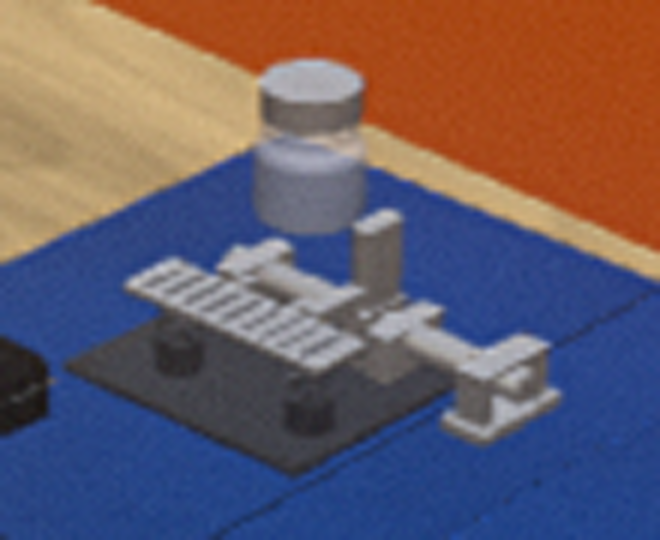

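The top crop shows the bar corners at (150,303), (488,283), (498,377) and (152,400), and the tab top at about (358,127). The side crop shows the bar corners at (123,285), (173,258), (305,370) and (365,345), and the tab top at about (378,218). The bolt is shut.

```bash
cat > h.py <<'E'
import numpy as np, json
from plant import ctrl
from scipy.optimize import least_squares
def proj(n,X):
    c=ctrl.camera_info(n);p=np.asarray(X)@np.array(c["R"]).T+c["t"];p=p@np.array(c["intrinsics"]).T
    return p[:,:2]/p[:,2:]
def world(p,L):
    c,s=np.cos(p[2]),np.sin(p[2]);L=np.atleast_2d(L)/1e3
    return np.c_[p[0]+c*L[:,0]-s*L[:,1],p[1]+s*L[:,0]+c*L[:,1],L[:,2]]
E
python3 - <<'E'
from h import *
bar=[[-17,108,180],[-17,8,180],[-45,8,180],[-45,108,180]];tab=[[28,42,203]]
cor=[[160,210,140],[160,-210,140],[-160,-210,140],[-160,210,140]]
L=np.array(bar+tab+cor)
T=np.r_[np.array([[150,303],[488,283],[498,377],[152,400],[358,127]])/7+[255,190],[[227,160],[417,148],[432,293],[233,307]]]
S=np.array([[173,258],[365,345],[305,370],[123,285],[378,218]])/6+[260,180]
f=lambda p:np.r_[(proj("top",world(p,L))-T).ravel(),(proj("side",world(p,L[:5]))-S).ravel()]
r=least_squares(f,[.6,0,0],loss="soft_l1");p=r.x;print(p,np.degrees(p[2]));print(f(p).reshape(-1,2).round(1))
json.dump(list(p),open("p.json","w"))
# target: finger midpoint over chest x=-1.5,y=20 ; tool y along chest +-x
tgt=world(p,[[-1.5,20,0]])[0];s=ctrl.get_state();R=np.array(s["tool_rot"])
c,sn=np.cos(p[2]),np.sin(p[2])
from scipy.spatial.transform import Rotation as Ro
for sg in(1,-1):
    y=sg*np.array([c,sn,0]);z=np.array([0,0,-1.]);G=np.c_[np.cross(y,z),y,z]
    print(sg,Ro.from_matrix(R.T@G).as_rotvec(degrees=True))
print(tgt,(R.T@(np.r_[tgt[:2],.27]-s["tcp_pos"])*100).round(2),s["q"])
E
```

```text
[0.55956858 0.01409963 0.06009352] 3.443105241176612
[[-0.3  0.2]
 [ 0.1 -0.2]
 [-0.4 -0.1]
 [ 0.1 -0.1]
 [ 0.5 -0.6]
 [-0.7 -1. ]
 [ 1.2 -1. ]
 [ 1.   0.5]
 [-0.6  0.5]
 [-0.6  0.4]
 [-0.5  0.1]
 [ 1.1  0.3]
 [-0.8 -0.1]
 [-0.5  0.8]]
1 [-1.03176298e-01  5.34138064e-02  6.56568187e+01]
-1 [-6.00136446e-02 -1.15924816e-01 -1.14343120e+02]
[0.55687014 0.03397345 0.        ] [-50.81 -41.91  -1.41] [ 6.43664844e+01  7.13101283e+00  9.46270169e+01  1.41943657e-03
  7.83518907e+01 -4.73374854e+00]
```

>>> {"name": "servo_tool", "arguments": {
  "series": [
    {"grip": 0.52,"dx": -50.8,"dy": -41.9,"dz": -1.4,"rz": 65.7},
    {"grip": 0.52,"dx": -50.8,"dy": -41.9,"dz": -1.4,"rz": 65.7},
    {"grip": 0.52,"dx": -50.8,"dy": -41.9,"dz": -1.4,"rz": 65.7},
    {"grip": 0.52,"dx": -50.8,"dy": -41.9,"dz": -1.4,"rz": 65.7},
    {"grip": 0.52,"dx": -50.8,"dy": -41.9,"dz": -1.4,"rz": 65.7},
    {"grip": 0.52,"dx": -50.8,"dy": -41.9,"dz": -1.4,"rz": 65.7},
    {"grip": 0.52,"dx": -50.8,"dy": -41.9,"dz": -1.4,"rz": 65.7},
    {"grip": 0.52,"dx": -50.8,"dy": -41.9,"dz": -1.4,"rz": 65.7},
    {"grip": 0.52,"dx": -50.8,"dy": -41.9,"dz": -1.4,"rz": 65.7},
    {"grip": 0.52,"dx": -50.8,"dy": -41.9,"dz": -1.4,"rz": 65.7},
    {"grip": 0.52,"dx": -50.8,"dy": -41.9,"dz": -1.4,"rz": 65.7},
    {"grip": 0.52,"dx": -50.8,"dy": -41.9,"dz": -1.4,"rz": 65.7}
  ]
}}

```text
invalid input at $.series[0]: expected keys grip, dx, dy, dz, rx, ry, rz
```

```bash
cat >> h.py <<'E'
from scipy.spatial.transform import Rotation as Ro
def rep(x,y,z):
    p=json.load(open("p.json"));s=ctrl.get_state();R=np.array(s["tool_rot"]);c,sn=np.cos(p[2]),np.sin(p[2])
    C=np.array([[c,sn,0],[-sn,c,0],[0,0,1]])
    yy=np.array([c,sn,0]);zz=np.array([0,0,-1.]);G=np.c_[np.cross(yy,zz),yy,zz]
    print("t",s["time_s"],"chest mm",(C@(np.array(s["tcp_pos"])-[p[0],p[1],0])*1e3).round(1),"w",s["width"],"F",(C@s["contact_force"]).round(2),"M",np.round(s["torque"],2))
    print("d",(R.T@(np.r_[world(p,[[x,y,0]])[0][:2],z]-s["tcp_pos"])*100).round(2),"r",Ro.from_matrix(R.T@G).as_rotvec(degrees=True).round(2))
E
python3 -c "
from h import *
rep(-1.5,20,.27)"
```

```text
t 0.1 chest mm [-291.7  611.3  255.2] w 0.08531749578333889 F [0.18 0.8  0.36] M [-0.04 -0.02 -0.02]
d [-50.81 -41.91  -1.41] r [-1.000e-01  5.000e-02  6.566e+01]
```

>>> {"name": "servo_tool", "arguments": {
  "series": [
    {"grip": 0.52,"dx": -50.8,"dy": -41.9,"dz": -1.4,"rx": 0,"ry": 0,"rz": 65.7},
    {"grip": 0.52,"dx": -50.8,"dy": -41.9,"dz": -1.4,"rx": 0,"ry": 0,"rz": 65.7},
    {"grip": 0.52,"dx": -50.8,"dy": -41.9,"dz": -1.4,"rx": 0,"ry": 0,"rz": 65.7},
    {"grip": 0.52,"dx": -50.8,"dy": -41.9,"dz": -1.4,"rx": 0,"ry": 0,"rz": 65.7},
    {"grip": 0.52,"dx": -50.8,"dy": -41.9,"dz": -1.4,"rx": 0,"ry": 0,"rz": 65.7},
    {"grip": 0.52,"dx": -50.8,"dy": -41.9,"dz": -1.4,"rx": 0,"ry": 0,"rz": 65.7},
    {"grip": 0.52,"dx": -50.8,"dy": -41.9,"dz": -1.4,"rx": 0,"ry": 0,"rz": 65.7},
    {"grip": 0.52,"dx": -50.8,"dy": -41.9,"dz": -1.4,"rx": 0,"ry": 0,"rz": 65.7},
    {"grip": 0.52,"dx": -50.8,"dy": -41.9,"dz": -1.4,"rx": 0,"ry": 0,"rz": 65.7},
    {"grip": 0.52,"dx": -50.8,"dy": -41.9,"dz": -1.4,"rx": 0,"ry": 0,"rz": 65.7},
    {"grip": 0.52,"dx": -50.8,"dy": -41.9,"dz": -1.4,"rx": 0,"ry": 0,"rz": 65.7},
    {"grip": 0.52,"dx": -50.8,"dy": -41.9,"dz": -1.4,"rx": 0,"ry": 0,"rz": 65.7}
  ]
}}

```text
time_s: 1.1
tcp_pos: [0.479, 0.1705, 0.2667]
tool_rot: [[-0.059, 0.998, -0.0], [0.998, 0.059, 0.0], [0.0, -0.0, -1.0]]
contact_force: [1.9, 0.0, -0.3]
width: 0.0446
finger_force: 0.0
```

```bash
python3 -c "
from h import *
rep(-1.5,20,.27)"
```

```text
t 1.1 chest mm [-71.  161.  266.7] w 0.04460933865554213 F [ 1.85 -0.09 -0.32] M [-0.02 -0.01  0.01]
d [-14.09   6.97  -0.33] r [-0.01 -0.   -0.05]
```

>>> {"name": "servo_tool", "arguments": {
  "series": [
    {"grip": 0.52,"dx": -14.0,"dy": 7.0,"dz": -0.2,"rx": 0,"ry": 0,"rz": 0},
    {"grip": 0.52,"dx": -14.0,"dy": 7.0,"dz": -0.2,"rx": 0,"ry": 0,"rz": 0},
    {"grip": 0.52,"dx": -14.0,"dy": 7.0,"dz": -0.2,"rx": 0,"ry": 0,"rz": 0},
    {"grip": 0.52,"dx": -14.0,"dy": 7.0,"dz": -0.2,"rx": 0,"ry": 0,"rz": 0},
    {"grip": 0.52,"dx": -14.0,"dy": 7.0,"dz": -0.2,"rx": 0,"ry": 0,"rz": 0},
    {"grip": 0.52,"dx": -14.0,"dy": 7.0,"dz": -0.2,"rx": 0,"ry": 0,"rz": 0},
    {"grip": 0.52,"dx": -14.0,"dy": 7.0,"dz": -0.2,"rx": 0,"ry": 0,"rz": 0}
  ]
}}

```text
time_s: 1.68
tcp_pos: [0.5565, 0.037, 0.2683]
tool_rot: [[-0.059, 0.998, -0.001], [0.998, 0.059, 0.0], [0.001, -0.001, -1.0]]
contact_force: [-0.7, -0.6, -1.0]
width: 0.0442
finger_force: 0.0
```

```bash
python3 -c "
from h import *
rep(-1.5,20,.222)"
```

```text
t 1.6833 chest mm [ -1.7  23.1 268.3] w 0.04418926792880254 F [-0.77 -0.55 -1.04] M [-0.01 -0.03  0.03]
d [-0.31  0.03  4.63] r [-0.07 -0.03 -0.07]
```

>>> {"name": "servo_tool", "arguments": {
  "series": [
    {"grip": 0.52,"dx": -0.1,"dy": 0,"dz": 2.0,"rx": 0,"ry": 0,"rz": 0},
    {"grip": 0.52,"dx": -0.1,"dy": 0,"dz": 4.0,"rx": 0,"ry": 0,"rz": 0},
    {"grip": 0.52,"dx": -0.1,"dy": 0,"dz": 4.6,"rx": 0,"ry": 0,"rz": 0},
    {"grip": 0.52,"dx": -0.1,"dy": 0,"dz": 4.6,"rx": 0,"ry": 0,"rz": 0},
    {"grip": 0.52,"dx": -0.1,"dy": 0,"dz": 4.6,"rx": 0,"ry": 0,"rz": 0}
  ]
}}

```text
time_s: 2.1
tcp_pos: [0.5566, 0.0368, 0.2231]
tool_rot: [[-0.061, 0.998, -0.0], [0.998, 0.061, 0.0], [0.0, -0.0, -1.0]]
contact_force: [0.5, 0.7, -0.5]
width: 0.0444
finger_force: 0.0
```

```bash
python3 -c "
from h import *
rep(-1.5,20,.195)
import cv2
b=ctrl.grab_frame('side')[170:280,250:380,::-1]
cv2.imwrite('pics/s1.png',cv2.resize(b,None,fx=5,fy=5,interpolation=cv2.INTER_CUBIC))"
```

```text
t 2.1 chest mm [ -1.6  22.8 223.1] w 0.04437590846277066 F [ 0.55  0.63 -0.46] M [-0.06 -0.02  0.05]
d [-0.28  0.01  2.81] r [-0.02 -0.    0.04]
```

View pics/s1.png

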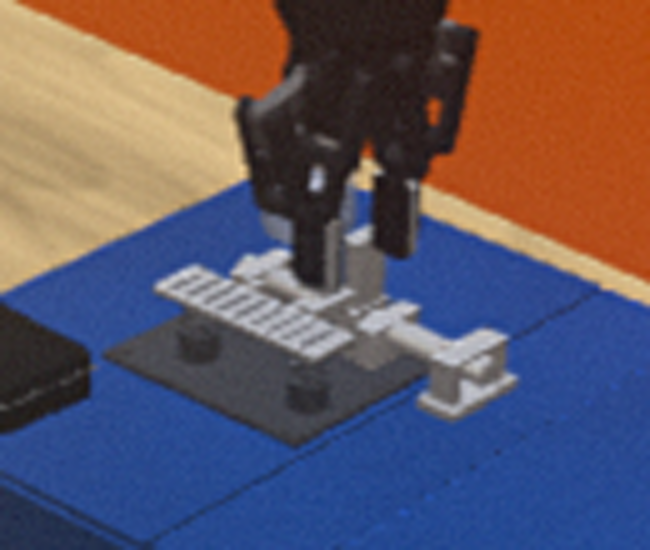

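```bash
python3 -c "
from h import *
p=json.load(open('p.json'))
for z in(190,198,206):print(z,((proj('side',world(p,[[-31,22.8,z],[28,22.8,z],[-24,12,z],[-24,34,z],[-31,12,z]]))-[250,170])*5).round())"
```

```text
190 [[307. 318.]
 [393. 274.]
 [335. 321.]
 [299. 305.]
 [325. 326.]]
198 [[307. 302.]
 [394. 258.]
 [335. 305.]
 [299. 289.]
 [325. 310.]]
206 [[307. 286.]
 [394. 243.]
 [336. 289.]
 [299. 273.]
 [325. 294.]]
```

The picture shows the bar finger's tip near (320,290), over the bar, and the other tip near (397,255), on the keeper side of the tab. Both match the predicted positions, with the tips at about z 0.206. I'll press down now.

>>> {"name": "servo_tool", "arguments": {
  "series": [
    {"grip": 0.52,"dx": -0.1,"dy": 0,"dz": 1.5,"rx": 0,"ry": 0,"rz": 0},
    {"grip": 0.52,"dx": -0.1,"dy": 0,"dz": 2.3,"rx": 0,"ry": 0,"rz": 0},
    {"grip": 0.52,"dx": -0.1,"dy": 0,"dz": 2.8,"rx": 0,"ry": 0,"rz": 0},
    {"grip": 0.52,"dx": -0.1,"dy": 0,"dz": 2.8,"rx": 0,"ry": 0,"rz": 0},
    {"grip": 0.52,"dx": -0.1,"dy": 0,"dz": 2.8,"rx": 0,"ry": 0,"rz": 0}
  ]
}}

```text
time_s: 2.57
tcp_pos: [0.5578, 0.0351, 0.1966]
tool_rot: [[-0.059, 0.998, 0.002], [0.998, 0.059, 0.0], [0.0, 0.002, -1.0]]
contact_force: [0.5, 1.8, 6.0]
width: 0.0448
finger_force: 2.4
```

```bash
python3 -c "
from h import *
rep(-1.5,20,.195)"
```

```text
t 2.5667 chest mm [ -0.5  21.1 196.6] w 0.04476185829218934 F [0.58 1.79 6.  ] M [0.16 0.03 0.01]
d [-0.11 -0.1   0.16] r [ 0.12 -0.01 -0.04]
```

>>> {"name": "servo_tool", "arguments": {
  "series": [
    {"grip": 0.52,"dx": 0,"dy": 0,"dz": 0.2,"rx": 0,"ry": 0,"rz": 0},
    {"grip": 0.52,"dx": 0,"dy": 0,"dz": 0.4,"rx": 0,"ry": 0,"rz": 0},
    {"grip": 0.52,"dx": 0,"dy": 0,"dz": 0.4,"rx": 0,"ry": 0,"rz": 0},
    {"grip": 0.52,"dx": 0,"dy": 0,"dz": 0.4,"rx": 0,"ry": 0,"rz": 0}
  ]
}}

```text
time_s: 2.9
tcp_pos: [0.5578, 0.0351, 0.193]
tool_rot: [[-0.059, 0.998, 0.002], [0.998, 0.059, 0.0], [0.0, 0.002, -1.0]]
contact_force: [0.9, 0.5, 5.1]
width: 0.0444
finger_force: 3.0
```

>>> {"name": "servo_tool", "arguments": {
  "series": [
    {"grip": 0.52,"dx": 0,"dy": 0,"dz": 0.2,"rx": 0,"ry": 0,"rz": 0},
    {"grip": 0.52,"dx": 0,"dy": 0,"dz": 0.4,"rx": 0,"ry": 0,"rz": 0},
    {"grip": 0.52,"dx": 0,"dy": 0,"dz": 0.4,"rx": 0,"ry": 0,"rz": 0},
    {"grip": 0.52,"dx": 0,"dy": 0,"dz": 0.4,"rx": 0,"ry": 0,"rz": 0}
  ]
}}

```text
time_s: 3.23
tcp_pos: [0.5581, 0.0351, 0.1923]
tool_rot: [[-0.059, 0.998, 0.003], [0.998, 0.059, 0.0], [0.0, 0.003, -1.0]]
contact_force: [-6.0, 0.4, 19.6]
width: 0.0445
finger_force: 9.7
```

The bar is on its stop: the force jumped to 20 N. I'll ease off a little and slide towards +y.

>>> {"name": "servo_tool", "arguments": {
  "series": [
    {"grip": 0.52,"dx": 0,"dy": 0,"dz": -0.1,"rx": 0,"ry": 0,"rz": 0},
    {"grip": 0.52,"dx": 0.5,"dy": 0,"dz": -0.1,"rx": 0,"ry": 0,"rz": 0},
    {"grip": 0.52,"dx": 1.0,"dy": 0,"dz": -0.1,"rx": 0,"ry": 0,"rz": 0},
    {"grip": 0.52,"dx": 1.5,"dy": 0,"dz": -0.1,"rx": 0,"ry": 0,"rz": 0},
    {"grip": 0.52,"dx": 2.0,"dy": 0,"dz": -0.1,"rx": 0,"ry": 0,"rz": 0},
    {"grip": 0.52,"dx": 2.0,"dy": 0,"dz": -0.1,"rx": 0,"ry": 0,"rz": 0}
  ]
}}

```text
time_s: 3.73
tcp_pos: [0.558, 0.0523, 0.1927]
tool_rot: [[-0.06, 0.998, 0.006], [0.998, 0.061, -0.007], [-0.008, 0.006, -1.0]]
contact_force: [-1.1, -9.3, 14.2]
width: 0.0447
finger_force: 7.6
```

```bash
python3 -c "
from h import *
rep(-1.5,77,.192)"
```

```text
t 3.7333 chest mm [  0.7  38.2 192.7] w 0.04470067779553047 F [-1.63 -9.25 14.17] M [-1.65  0.54  0.2 ]
d [ 3.88 -0.22  0.04] r [0.32 0.43 0.03]
```

>>> {"name": "servo_tool", "arguments": {
  "series": [
    {"grip": 0.52,"dx": 0.6,"dy": 0,"dz": 0,"rx": 0,"ry": 0,"rz": 0},
    {"grip": 0.52,"dx": 1.2,"dy": 0,"dz": 0,"rx": 0,"ry": 0,"rz": 0},
    {"grip": 0.52,"dx": 1.8,"dy": 0,"dz": 0,"rx": 0,"ry": 0,"rz": 0},
    {"grip": 0.52,"dx": 2.4,"dy": 0,"dz": 0,"rx": 0,"ry": 0,"rz": 0},
    {"grip": 0.52,"dx": 3.0,"dy": 0,"dz": 0,"rx": 0,"ry": 0,"rz": 0},
    {"grip": 0.52,"dx": 3.4,"dy": 0,"dz": 0,"rx": 0,"ry": 0,"rz": 0},
    {"grip": 0.52,"dx": 3.6,"dy": 0,"dz": 0,"rx": 0,"ry": 0,"rz": 0},
    {"grip": 0.52,"dx": 3.6,"dy": 0,"dz": 0,"rx": 0,"ry": 0,"rz": 0}
  ]
}}

```text
time_s: 4.4
tcp_pos: [0.556, 0.0881, 0.1928]
tool_rot: [[-0.06, 0.998, 0.006], [0.998, 0.06, -0.007], [-0.007, 0.006, -1.0]]
contact_force: [-0.6, -10.1, 15.2]
width: 0.044
finger_force: 7.7
```

```bash
python3 -c "
from h import *
rep(-1.5,77,.192)"
```

```text
t 4.4 chest mm [  0.9  74.  192.8] w 0.0439930204927449 F [ -1.21 -10.08  15.24] M [-1.72  0.47  0.22]
d [ 0.3  -0.24  0.08] r [0.33 0.42 0.02]
```

Still the same sliding force, so it hasn't reached the stop. I'll push on in small steps.

>>> {"name": "servo_tool", "arguments": {
  "series": [
    {"grip": 0.52,"dx": 0.2,"dy": 0,"dz": 0,"rx": 0,"ry": 0,"rz": 0},
    {"grip": 0.52,"dx": 0.4,"dy": 0,"dz": 0,"rx": 0,"ry": 0,"rz": 0},
    {"grip": 0.52,"dx": 0.5,"dy": 0,"dz": 0,"rx": 0,"ry": 0,"rz": 0},
    {"grip": 0.52,"dx": 0.5,"dy": 0,"dz": 0,"rx": 0,"ry": 0,"rz": 0}
  ]
}}

```text
time_s: 4.73
tcp_pos: [0.5558, 0.0908, 0.1928]
tool_rot: [[-0.059, 0.998, 0.006], [0.998, 0.059, -0.011], [-0.012, 0.006, -1.0]]
contact_force: [-1.2, -19.3, 14.5]
width: 0.0441
finger_force: 12.5
```

The lateral force jumped to 19 N at chest y 76.7, so the bolt is at its stop. I'll ease the side load off, then lift straight up.

>>> {"name": "servo_tool", "arguments": {
  "series": [
    {"grip": 0.52,"dx": -0.3,"dy": 0,"dz": 0,"rx": 0,"ry": 0,"rz": 0},
    {"grip": 0.52,"dx": -0.3,"dy": 0,"dz": -0.7,"rx": 0,"ry": 0,"rz": 0},
    {"grip": 0.52,"dx": -0.3,"dy": 0,"dz": -1.5,"rx": 0,"ry": 0,"rz": 0},
    {"grip": 0.52,"dx": -0.3,"dy": 0,"dz": -3.0,"rx": 0,"ry": 0,"rz": 0},
    {"grip": 0.52,"dx": -0.3,"dy": 0,"dz": -6.0,"rx": 0,"ry": 0,"rz": 0},
    {"grip": 0.52,"dx": -0.3,"dy": 0,"dz": -10.0,"rx": 0,"ry": 0,"rz": 0},
    {"grip": 0.52,"dx": -0.3,"dy": 0,"dz": -14.0,"rx": 0,"ry": 0,"rz": 0},
    {"grip": 0.52,"dx": -0.3,"dy": 0,"dz": -15.0,"rx": 0,"ry": 0,"rz": 0},
    {"grip": 0.52,"dx": -0.3,"dy": 0,"dz": -15.0,"rx": 0,"ry": 0,"rz": 0}
  ]
}}

```text
time_s: 5.48
tcp_pos: [0.555, 0.0928, 0.3436]
tool_rot: [[-0.059, 0.998, 0.009], [0.998, 0.059, 0.0], [-0.0, 0.009, -1.0]]
contact_force: [-0.1, -0.2, -0.4]
width: 0.0446
finger_force: 0.0
```

```bash
python3 -c "
from h import *
import cv2
b=ctrl.grab_frame('side')[170:280,250:380,::-1]
cv2.imwrite('pics/s2.png',cv2.resize(b,None,fx=5,fy=5,interpolation=cv2.INTER_CUBIC))
p=json.load(open('p.json'))
print((proj('side',world(p,[[28,92,203],[28,89,203],[-17,8,180],[-17,8,170]]))-[250,170])*5)"
```

```text
[[282.21410391 202.27371729]
 [286.92936601 204.22918776]
 [351.79404724 337.79733877]
 [351.37828298 357.34649608]]
```

View pics/s2.png

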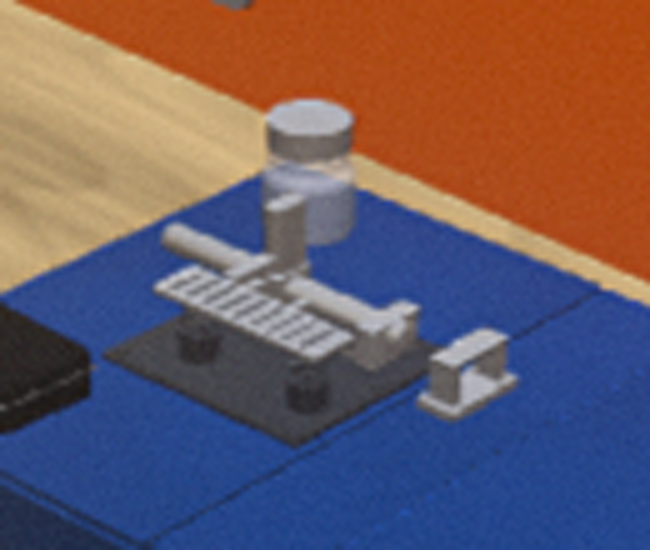

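The tab's top is now near (285,203); full travel predicts (282,202). The rod is clear of the keeper, and the bar's corner at (353,338) matches its up position. The lid is shut and the jar and case haven't moved, so I'll hand in.

```bash
python3 -c "
from plant import ctrl
print(ctrl.job_done())"
```

```text
the job is handed in; nothing more can be done
None
```

The bolt is drawn back to its stop and the catch bar has sprung up to hold it open; the lid is still shut, nothing else was moved, and the job was handed in at about 5.5 s.

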